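# Pull the red blanking plug from the marking fixture

## Robot

A 6-joint arm with a two-finger parallel gripper is mounted at the origin on the work surface. World frame = base frame: x ahead of the robot, y to its left, z up, the work surface at z = 0. Lengths are in mm, angles in rad, forces in N, time in s.
With the tool pointing down it reaches from about 275 to 750 mm from the base axis. Payload 10.2 kg.
Tool frame: the origin (TCP) lies midway between the tips of the shut fingers; the grasp point (between the pads) lies behind it (pinch_z is the z of the grasp point in the tool frame, in mm); z points along the fingers, y is the line along which they close (so a half turn about z gives the same grasp; the last joint's range is limited). The gripper opens to 88 mm and grips with 3 to 60 N. Pads are 18 mm wide; open, the fingers measure 123 mm over their backs; the gripper's body (75 mm by 187 mm) begins 45 mm behind the grasp point.
Start: joints at [0.934, 0.313, 1.498, -0, 1.331, -0.223], TCP at [211.111, 480.69, 238.72] pointing down, gripper open.
Joint ranges: [-2.94, 2.94], [-0.97, 2.17], [0.19, 2.56], [-1.23, 4.37], [0.02, 3.11], [-2.88, 2.88]. Speed limits (rad/s): [2.39, 2.39, 3.01, 3.14, 3.14, 3.14].

## Interface

Orientations are given as a unit quaternion [w, x, y, z].
In Python, from cell import * gives the robot as it stands.
- The arm moves only by the tool drive_tool, never from a script. Its argument "steps" is a list of rows, each a list of 7 numbers: the turn, a rotation vector about the world's x, y, z as a fraction of full scale, then the shift along the world's x, y, z as a fraction of full scale, then the opening, from 0 (shut) to 1 (fully open). A call has 1 to 5 rows; each row shifts and turns the commanded pose from where the row before left it; what a row does not reach is not made up. Full scale, the value 1, is 0.025 m for a shift and 0.1 rad for a turn. A row lasts 1/10 s, in which the tool goes at most 50 mm and 8.59 degrees, less where a joint would pass 70% of its speed; a pose out of reach is approached as far as the arm can. A call with a number of a shift or a turn outside -1 to 1 is refused whole. A call with a gripper value outside its range is refused whole. The fingers move at their own pace and stop on an object; "force" is the grip in N (left out, the last holds). Time passes only in rows, so rows that do not move let the fingers close. It gives the time, the measured TCP pose, the force, the opening and the grip force at its end, in the units of the state.
- state(): the state, without advancing time (a new reading comes with each control period).
- capture(name): name is "scene" or "top" or "wrist"; returns the picture (480x640x3 uint8, red, green, blue); there is no depth.
- calibration(name): a dict with "camera_matrix" (3x3 intrinsics, pixels), "R" (3x3) and "t" (3): a world point X has camera coordinates R X + t. Camera axes: x right, y down, z forward; pixel columns grow to the right and rows downward; lengths in mm; the calibration is good to about 2 mm. A picture is of the moment at which its call begins: read the wrist's pose just before it. calibration takes no time and is no camera call; for the wrist camera it gives the pose at the moment of the call.
- job_done(): hands the job in; it is judged then, once.
The state is a dict: "time_s": time; "joint_pos": joint angles; "joint_vel": joint speeds; "joint_torque": joint torques, N m; "tool_pos": TCP position; "tcp_rot": TCP orientation; "ft_force": force on the tool from outside, world axes, zero at the start; "moment": the same for the moment, N m; "grip_width": opening from 0.0 (shut) to 1.0 (fully open); "grasp_force": force on a finger pad.
Only numpy, scipy, OpenCV 4.12 (cv2) and the standard library are available. Lean on these libraries where they do the work, as an engineer would, in place of code of your own. Each camera call takes 0.05 s, during which the arm holds its last target. There are 200 camera calls.

## Task

On the laser-marking bench, take the puller from its stand, put its foot down through the slot of the red plug in the aluminium fixture and give it a quarter turn so that it locks under the plug's lips. Pull the red plug straight up out of its pocket, lower it upright onto the floor of the green tray while still holding the puller, and let go with the puller left locked in the plug. Leave the blue plug where it is.

Things in the scene. Friction and masses are not known exactly. Their poses are not given: they have to be found in the camera images.
- puller: Loose puller, 115 mm tall, 150 g. Origin: centre of its foot's underside, z up the rod. Steel foot 34 (x) x 12 (y) mm, z 0-10; shaft 12 mm round, z 10-75; black handle parallel to the foot, 50 (x) x 20 (y) mm, z 75-115: grip it across y. Starts upright, foot 10 mm above the table, 35 mm deep in the slot of a fixed grey stand 75 x 55 mm, 45 high. Lift it straight up.
- plug_red: Red loose plug 58 x 58 mm, 42 high, 180 g. Origin: centre of its underside, z up. Slot in its top 42 (x) x 20 (y) mm through a 10 mm lip (z 32-42); below it a 48 x 48 mm cavity (floor z 5, roof z 32) where the puller's foot turns freely either way; 90 degrees off the slot is locked. Sits in either of two pockets of a fixed aluminium block, 2 mm play, cannot turn, underside 5 mm above the table.
- plug_blue: Blue loose plug, same shape as the red one, in the other pocket; not to be disturbed. The fixed aluminium block that holds both is 130 x 200 mm, 45 high; pockets 90 mm apart, 40 mm deep; plug tops stand 2 mm above the block.
- tray: Fixed green shallow tray 160 x 160 mm, 20 high, walls and floor 5 mm thick. Origin: centre of its underside, on the table. Tray and puller stand flank the aluminium block, one left, one right, either way round.
There are look-alikes about, which are no part of the job. There is more than one size of the plug_red; the one meant has the size given above. What is shaped like the puller but yellow is not meant.

How it is judged (in metres and radians):
On the way, in this order (a step that is already met when the one before it is completed fails the run):
1. the puller's foot is below the lips of the red plug, turned by about a quarter turn (more than 57 degrees off the slot), the plug still in its pocket (horizontal distance between puller and plug_red below 0.012 m and z of puller in the frame of plug_red between -0.002 and 0.024 m and angle between the x axis of puller and the x axis of plug_red, either way round above 1 rad and distance of plug_red from where it was at the start of the episode below 0.008 m), for 0.1 s.
2. the red plug is pulled straight up clear of the fixture by the puller (horizontal distance between puller and plug_red below 0.012 m and z of puller in the frame of plug_red between -0.002 and 0.024 m and angle between the x axis of puller and the x axis of plug_red, either way round above 1 rad and contact force between the fingers and puller above 1 N and height (world z) of plug_red above 0.055 m and angle between plug_red's own z axis and vertical below 0.3 rad), for 0.1 s.
3. the red plug is lowered onto the floor of the tray while the puller is still held (contact force between the fingers and puller above 1 N and contact force between plug_red and tray above 0.3 N and horizontal distance between plug_red and tray below 0.07 m and z of plug_red in the frame of tray below 0.012 m), for 0.1 s.
At the end, for the whole second after the job is handed in: Red plug at rest flat on the tray floor (within 6 degrees, centre within 70 mm of the tray centre); puller still in it, foot under the lips, within 12 mm of its centre, over 57 degrees off the slot, leaning under 23 degrees; blue plug within 10 mm of its start (horizontal distance between puller and plug_red below 0.012 m and z of puller in the frame of plug_red between -0.002 and 0.024 m and angle between the x axis of puller and the x axis of plug_red, either way round above 1 rad and horizontal distance between plug_red and tray below 0.07 m and z of plug_red in the frame of tray between 0.002 and 0.009 m and angle between plug_red's own z axis and vertical below 0.1 rad and angle between puller's own z axis and vertical below 0.4 rad and linear speed of plug_red below 0.02 m/s and linear speed of puller below 0.03 m/s and distance of plug_blue from where it was at the start of the episode below 0.01 m); the robot touches nothing.
It fails at once if the blue plug is disturbed (moved more than 10 mm) (distance of plug_blue from where it was at the start of the episode above 0.01 m).
It fails at once if the red plug is tipped by more than 30 degrees (angle between plug_red's own z axis and vertical above 0.52 rad).
It also fails if it takes over 51 s, if anything falls off the work surface, if the arm or the gripper's body presses on something with over 40 N, if the wrist force passes 120 N, or if a joint passes its speed limit or range.

## Working session

There is one attempt and no reset: what is moved stays moved. The work goes in short steps, Python scripts to look and compute and a tool call to move; the robot and the scene stay as the last step left them, time stands still between calls to the robot, and variables do not carry over. Pictures are saved under pics/ and viewed, at most 10 in all, crops included, and the job is handed in when it is done.

Besides the shell and the picture viewer there is one more tool, called after "Request:" by a JSON object that holds its "name" and its "arguments". drive_tool: Moves the arm, as the interface text tells. Its arguments: {"type":"object","properties":{"steps":{"type":"array"},"force":{"type":"number"}},"required":["steps"]}

```bash
mkdir -p pics; python3 - <<'E'
from cell import *
import cv2
s=state();print(s)
for n in("top","scene"):
    cv2.imwrite(f"pics/{n}0.png",capture(n)[:,:,::-1])
    c=calibration(n);print(n,c)
E
```

```text
{'time_s': 0.0, 'joint_pos': array([ 9.33567496e-01,  3.13431534e-01,  1.49842281e+00, -3.70373303e-06,
        1.33098103e+00, -2.23390166e-01]), 'joint_vel': array([ 0.00145789, -0.00137663, -0.00044384, -0.00036311,  0.00013587,
        0.00036604]), 'joint_torque': array([-1.39706506e-03, -4.02219164e+01, -2.52265638e+01,  6.92576054e-02,
        3.52859194e-02, -9.84839653e-05]), 'tool_pos': array([210.97830708, 480.48174041, 238.17588431]), 'tcp_rot': array([-2.57567953e-04,  2.05445456e-01,  9.78668370e-01, -5.65467122e-04]), 'ft_force': array([-0.34191513, -1.57107277,  0.04348237]), 'moment': array([-0.05733546,  0.00351798,  0.02911814]), 'grasp_force': 0.0, 'grip_width': 0.9994381176753072}
top {'camera_matrix': array([[532.46543058,   0.        , 316.69961216],
       [  0.        , 532.46543058, 229.34293688],
       [  0.        ,   0.        ,   1.        ]]), 'R': array([[ 0.00681453, -0.99982137,  0.0176292 ],
       [-0.99048771, -0.00917175, -0.13729522],
       [ 0.13743238, -0.0165259 , -0.99037328]]), 't': array([6.53936512e-01, 4.74466151e+02, 8.61371276e+02])}
scene {'camera_matrix': array([[528.19742454,   0.        , 315.78083336],
       [  0.        , 528.19742454, 242.0399012 ],
       [  0.        ,   0.        ,   1.        ]]), 'R': array([[-0.86182002,  0.50716128, -0.007327  ],
       [ 0.43574184,  0.73290871, -0.52246902],
       [-0.25960603, -0.45346695, -0.85262679]]), 't': array([ 431.91225053, -185.61016733, 1245.88651377])}
```

View pics/top0.png

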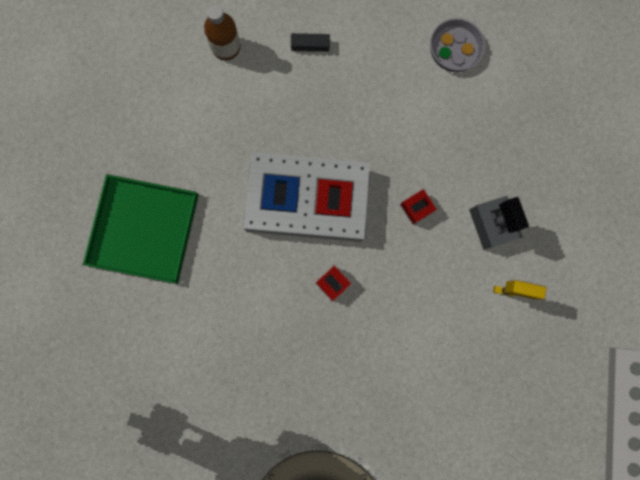

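View pics/scene0.png

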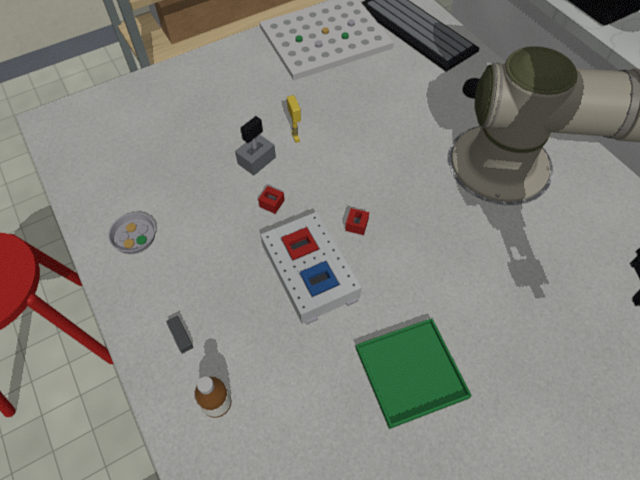

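The top view shows the tray at (142,229), the fixture with the blue plug at (281,193) and a red plug at (334,198). The puller's black handle is at (513,213) on the grey stand at (498,222).

Candidates:
- **Red plugs:** (334,198), (418,207) and (333,283). The one in the fixture is about 36 px wide, which is 58 mm at 0.6 px/mm. The other two are smaller and loose, so (334,198) is the one meant.
- **Pullers:** black at (513,213) and yellow at (525,290). The black one in the stand is the one meant.

I'll check both in enlarged crops.

```bash
python3 - <<'E'
import cv2
a=cv2.imread("pics/top0.png")
cv2.imwrite("pics/c1.png",cv2.resize(a[150:245,310:440],None,fx=6,fy=6,interpolation=cv2.INTER_CUBIC))
cv2.imwrite("pics/c2.png",cv2.resize(a[190:255,465:545],None,fx=9,fy=9,interpolation=cv2.INTER_CUBIC))
E
```

```text
(no output)
```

View pics/c1.png

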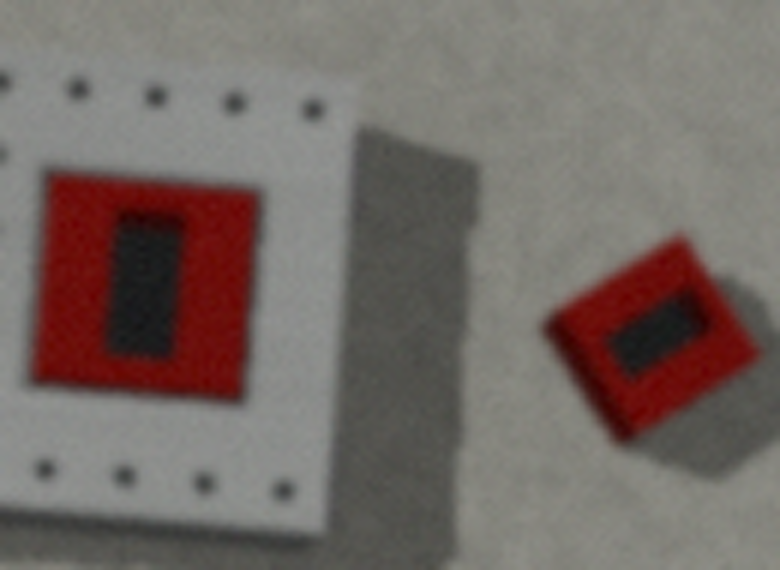

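View pics/c2.png

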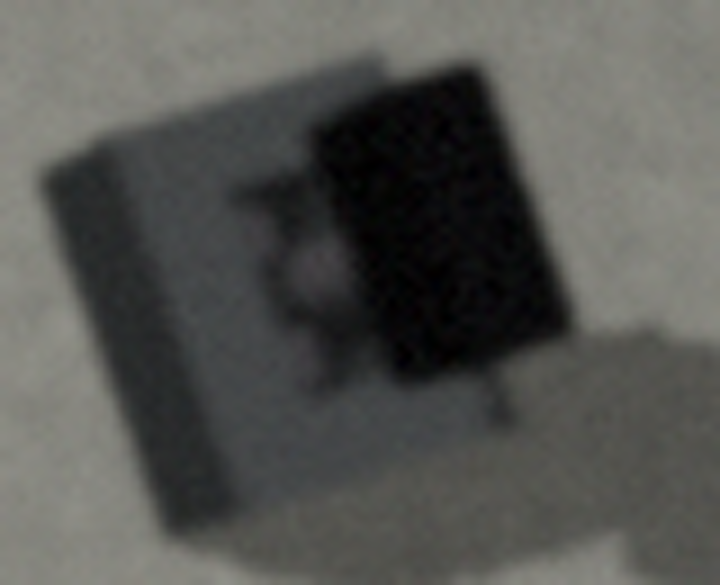

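The crop confirms it. The fixture's red plug has corners at crop (45,172), (262,188), (243,402) and (32,380), with the slot running along image-vertical. The loose red block is clearly smaller. The black handle's top far edge runs (485,65)–(575,320) and its lower near edge (315,125)–(400,380).

```bash
cat > h.py <<'E'
import numpy as np
from cell import *
import cell
def ray(c,u,v,z):
    K,R,t=c["camera_matrix"],c["R"],c["t"]
    d=R.T@np.linalg.inv(K)@np.array([u,v,1.]); o=-R.T@t
    return o+d*(z-o[2])/d[2]
def proj(c,X):
    p=c["camera_matrix"]@(c["R"]@np.asarray(X,float)+c["t"]); return p[:2]/p[2]
def crop(U,V,k,x0,y0): return (U+.5)/k-.5+x0,(V+.5)/k-.5+y0
ang=lambda d:np.degrees(np.arctan2(d[1],d[0]))
E
python3 - <<'E'
from h import *
c=calibration("top")
print([n for n in dir(cell) if not n.startswith('__')], getattr(cell,'pinch_z',None))
P=np.array([ray(c,*crop(u,v,6,310,150),47) for u,v in[(45,172),(262,188),(243,402),(32,380)]])
print("plug",P.mean(0),[np.linalg.norm(P[i]-P[i-1]) for i in range(4)],ang(P[0]-P[3]),ang(P[1]-P[2]),ang(P[0]-P[1])-90)
S=np.array([ray(c,*crop(u,v,6,310,150),47) for u,v in[(120,210),(187,215),(172,357),(107,355)]])
print("slot",S.mean(0),[np.linalg.norm(S[i]-S[i-1]) for i in range(4)])
f=[ray(c,*crop(u,v,9,465,190),125) for u,v in[(485,65),(575,320)]]
n=[ray(c,*crop(u,v,9,465,190),85) for u,v in[(315,125),(400,380)]]
print("far",f,"len",np.linalg.norm(f[0]-f[1]),ang(f[0]-f[1]));print("near",n,np.linalg.norm(n[0]-n[1]),ang(n[0]-n[1]))
print("handle",(sum(f)+sum(n))/4)
T=np.array([ray(c,u,v,20) for u,v in[(107,176),(197,191),(178,282),(84,265)]])
print("tray",T.mean(0),[np.linalg.norm(T[i]-T[i-1]) for i in range(4)],ang(T[0]-T[3]))
E
```

```text
['MotionError', 'calibration', 'capture', 'job_done', 'pinch_z', 'state'] -18.700000000000003
plug [527.01744413 -23.50886173  47.        ] [np.float64(58.97279543181754), np.float64(60.75164246210226), np.float64(60.8203483152832), np.float64(58.6726988041507)] -3.110370792159911 -5.113367132267279 -3.684242858438651
slot [527.2996329  -23.77747335  47.        ] [np.float64(41.20187628791471), np.float64(18.731878838037773), np.float64(40.429203840328654), np.float64(18.02035829561612)]
far [array([ 514.70951314, -301.83874594,  125.        ]), array([ 471.09348937, -315.11611071,  125.        ])] len 45.59216977496085 16.931026958047944
near [array([ 511.75027148, -287.09105161,   85.        ]), array([ 466.11494537, -300.33518335,   85.        ])] 47.51831241991038 16.18360883013363
handle [ 490.91705484 -301.0952729   105.        ]
tray [475.83660787 300.91644481  20.        ] [np.float64(155.65182633191478), np.float64(156.68100869345048), np.float64(157.6219219764939), np.float64(160.2487783448606)] -10.743564937206283
```

Everything fits: plug 59–61 mm wide with a 41×18 slot, handle 47 mm, tray about 158 mm.

- **Plug:** (527,-23.6), slot at -4°.
- **Puller:** (491,-301), at 16.5°.
- **Tray:** (476,301).

I'll move above the puller and turn by -140°.

Request:
{"name": "drive_tool", "arguments": {"steps": [[0,0,-0.74,0.34,-0.948,0,1],[0,0,-0.74,0.34,-0.948,0,1],[0,0,-0.74,0.34,-0.948,0,1],[0,0,-0.74,0.34,-0.948,0,1],[0,0,-0.74,0.34,-0.948,0,1]]}}

```text
time_s: 0.6
tool_pos: [253.7, 361.1, 238.5]
tcp_rot: [-0.0, 0.383, 0.924, -0.0]
ft_force: [-0.3, 0.2, -1.2]
grip_width: 1.0
grasp_force: 0.0
```

Request:
{"name": "drive_tool", "arguments": {"steps": [[0,0,-0.74,0.34,-0.948,0,1],[0,0,-0.74,0.34,-0.948,0,1],[0,0,-0.74,0.34,-0.948,0,1],[0,0,-0.74,0.34,-0.948,0,1],[0,0,-0.74,0.34,-0.948,0,1]]}}

```text
time_s: 1.1
tool_pos: [296.2, 242.7, 238.6]
tcp_rot: [-0.0, 0.547, 0.837, -0.0]
ft_force: [0.2, 0.5, -0.2]
grip_width: 0.999
grasp_force: 0.0
```

Request:
{"name": "drive_tool", "arguments": {"steps": [[0,0,-0.74,0.34,-0.948,0,1],[0,0,-0.74,0.34,-0.948,0,1],[0,0,-0.74,0.34,-0.948,0,1],[0,0,-0.74,0.34,-0.948,0,1],[0,0,-0.74,0.34,-0.948,0,1]]}}

```text
time_s: 1.6
tool_pos: [338.7, 124.2, 238.6]
tcp_rot: [-0.0, 0.691, 0.722, -0.0]
ft_force: [0.5, -0.1, 0.3]
grip_width: 1.003
grasp_force: 0.0
```

Request:
{"name": "drive_tool", "arguments": {"steps": [[0,0,-0.74,0.34,-0.948,0,1],[0,0,-0.74,0.34,-0.948,0,1],[0,0,-0.74,0.34,-0.948,0,1],[0,0,-0.74,0.34,-0.948,0,1],[0,0,-0.74,0.34,-0.948,0,1]]}}

```text
time_s: 2.1
tool_pos: [381.2, 5.7, 238.6]
tcp_rot: [-0.0, 0.813, 0.583, -0.0]
ft_force: [0.7, 0.0, -0.5]
grip_width: 1.0
grasp_force: 0.0
```

Request:
{"name": "drive_tool", "arguments": {"steps": [[0,0,-0.74,0.34,-0.948,0,1],[0,0,-0.74,0.34,-0.948,0,1],[0,0,-0.74,0.34,-0.948,0,1],[0,0,-0.74,0.34,-0.948,0,1],[0,0,-0.74,0.34,-0.948,0,1]]}}

```text
time_s: 2.6
tool_pos: [423.7, -112.8, 238.5]
tcp_rot: [-0.0, 0.906, 0.423, -0.0]
ft_force: [-0.3, 1.3, -0.2]
grip_width: 0.998
grasp_force: 0.0
```

Request:
{"name": "drive_tool", "arguments": {"steps": [[0,0,-0.74,0.34,-0.948,0,1],[0,0,-0.74,0.34,-0.948,0,1],[0,0,-0.74,0.34,-0.948,0,1],[0,0,-0.74,0.34,-0.948,0,1],[0,0,-0.74,0.34,-0.948,0,1]]}}

```text
time_s: 3.1
tool_pos: [466.3, -231.2, 238.4]
tcp_rot: [-0.0, 0.968, 0.25, -0.0]
ft_force: [0.3, 1.1, 0.1]
grip_width: 0.996
grasp_force: 0.0
```

Request:
{"name": "drive_tool", "arguments": {"steps": [[0,0,-0.74,0.34,-0.948,0,1],[0,0,-0.74,0.34,-0.948,0,1],[0,0,-0.74,0.34,-0.948,0,1],[0,0,0,0,0,0,1]]}}

```text
time_s: 3.5
tool_pos: [491.7, -303.4, 237.7]
tcp_rot: [-0.0, 0.99, 0.141, -0.0]
ft_force: [0.7, 1.0, 0.1]
grip_width: 1.0
grasp_force: 0.0
```

```bash
python3 - <<'E'
from h import *
import cv2
s=state();print(s["tool_pos"],s["tcp_rot"])
c=calibration("wrist");print("cam pos",-c["R"].T@c["t"]);np.savez("w1.npz",**c)
cv2.imwrite("pics/w1.png",capture("wrist")[:,:,::-1])
E
```

```text
[ 491.67581855 -303.36424482  237.68824386] [-2.74723067e-04  9.90036113e-01  1.40812852e-01 -3.99442553e-04]
cam pos [ 571.01318025 -280.24211488  383.25318177]
```

View pics/w1.png

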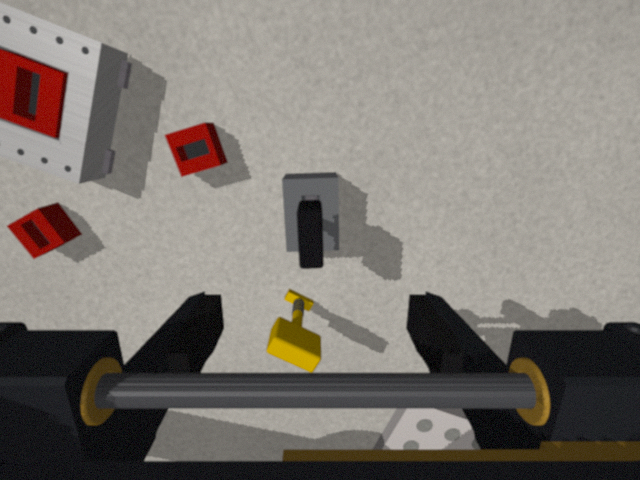

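The wrist view shows the handle at (311,234) over its stand, aligned with the fingers. The yellow look-alike at (295,340) is close by, and the red plug's slot is at (27,94). I'll refine the handle pose from its dark pixels.

```bash
python3 - <<'E'
from h import *
import cv2
from scipy.optimize import minimize
c=dict(np.load("w1.npz")); g=cv2.imread("pics/w1.png").max(2)
m=np.zeros_like(g); m[195:275,290:332]=(g[195:275,290:332]<32)
n,l,st,_=cv2.connectedComponentsWithStats(m); k=1+st[1:,4].argmax(); print(st[k]); m=(l==k).astype(np.uint8)
def sil(p,zb):
    x,y,a=p[0],p[1],np.radians(p[2]); R=np.array([[np.cos(a),-np.sin(a)],[np.sin(a),np.cos(a)]])
    pts=[proj(c,[*(np.array([x,y])+R@[i*25,j*10]),z]) for i in(-1,1) for j in(-1,1) for z in(zb,zb+40)]
    h=cv2.convexHull(np.array(pts,np.float32)); r=np.zeros(g.shape,np.uint8)
    cv2.fillConvexPoly(r,np.round(h*16).astype(np.int32),1,lineType=8,shift=4); return r
for z in(85,):
    f=lambda p:1-(sil(p,z)&m).sum()/(sil(p,z)|m).sum()
    b=min((minimize(f,[490+dx,-302+dy,16.5],method="Nelder-Mead",options=dict(initial_simplex=[[490+dx,-302+dy,16],[496+dx,-302+dy,16],[490+dx,-296+dy,16],[490+dx,-302+dy,20]])) for dx in(-5,3) for dy in(-3,3)),key=lambda r:r.fun)
    print(z,b.x,b.fun)
S=np.array([ray(c,u,v,47) for u,v in[(21,66),(40,69),(33,119),(14,115)]])
print("slot",S.mean(0),[np.linalg.norm(S[i]-S[i-1]) for i in range(4)],ang(S[0]-S[3]))
E
```

```text
[ 298  201   24   66 1410]
85 [ 488.69360751 -299.2333076    16.55087738] 0.23411189570885393
slot [527.92725604 -24.62260256  47.        ] [np.float64(43.74479395054695), np.float64(16.198566947159954), np.float64(44.56887579405181), np.float64(16.790310992729175)] -7.061328339247675
```

```bash
python3 - <<'E'
from h import *
import cv2
c=dict(np.load("w1.npz")); print(c["camera_matrix"][0,0], np.round(c["R"],3))
g=cv2.imread("pics/w1.png").max(2)
print(g[235,288:336]);print(g[190:276,311])
a=np.radians(16.5)
for i in(-25,25):
  for j in(-10,10):
    for z in(85,125): print(i,j,z,np.round(proj(c,[489+i*np.cos(a)-j*np.sin(a),-300+i*np.sin(a)+j*np.cos(a),z]),1))
E
```

```text
345.59261931449953 [[ 0.278 -0.96   0.   ]
 [-0.911 -0.264  0.318]
 [-0.305 -0.089 -0.948]]
[100 100 101 104 104 104  97 106 101  79  51  29  26  28  19  19  24  28
  29  29  29  22  16  25  31  27  22  28  24  18  32  19  22  17  55  86
 101 102 102 102  93  90  82  77  73  72  74  73]
[101 102  99 102  95  92  97 100 102  79  54  27  10  16  25  19  12   9
   6  15  21  20  31  27  18  24  16  32  23  30  20  28  19  16  29  23
  23  26  21  31  29  22  21  25  24  25  27  15  21  27  28  16  24  25
  25  26  26  22  28  27  23  24  27  25  17  32  22  22  26  24  28  18
  29  23  29  22  25  51 116 156 170 173 169 174 171 176]
-25 -10 85 [321.6 253.3]
-25 -10 125 [322.5 270.3]
-25 10 85 [299.8 253.4]
-25 10 125 [297.8 270.4]
25 -10 85 [321.6 199.4]
25 -10 125 [322.6 209.7]
25 10 85 [298.7 199.6]
25 10 125 [296.4 209.9]
```

Request:
{"name": "drive_tool", "arguments": {"steps": [[0,0,0.05,-0.04,0.08,-1,1],[0,0,0,0,0,-1,1],[0,0,0,0,0,-1,1],[0,0,0,0,0,-1,1],[0,0,0,0,0,-1,0.8]], "force": 40}}

```text
time_s: 4.05
tool_pos: [490.3, -298.1, 112.9]
tcp_rot: [-0.0, 0.989, 0.146, -0.0]
ft_force: [1.6, -0.4, 0.4]
grip_width: 0.932
grasp_force: 0.0
```

Request:
{"name": "drive_tool", "arguments": {"steps": [[0,0,0,0,0,-0.8,0.6],[0,0,0,0,0,-0.2,0.5],[0,0,0,0,0,0,0.4]]}}

```text
time_s: 4.35
tool_pos: [490.5, -298.6, 88.7]
tcp_rot: [-0.0, 0.989, 0.145, -0.0]
ft_force: [0.9, 1.1, -0.0]
grip_width: 0.66
grasp_force: 0.0
```

Request:
{"name": "drive_tool", "arguments": {"steps": [[0,0,0,0,-0.06,0,0.3],[0,0,0,0,0,0,0.2],[0,0,0,0,0,0,0.1],[0,0,0,0,0,0,0.1],[0,0,0,0,0,0,0.1]]}}

```text
time_s: 4.85
tool_pos: [490.7, -301.0, 89.0]
tcp_rot: [0.0, 0.989, 0.145, 0.0]
ft_force: [0.2, 0.3, 1.9]
grip_width: 0.224
grasp_force: 39.8
```

Request:
{"name": "drive_tool", "arguments": {"steps": [[0,0,0,0,0,0,0.1],[0,0,0,0,0,0,0.1],[0,0,0,0,0,0,0.1]]}}

```text
time_s: 5.15
tool_pos: [490.7, -301.0, 89.0]
tcp_rot: [0.0, 0.989, 0.145, 0.0]
ft_force: [-0.8, 0.7, 2.5]
grip_width: 0.221
grasp_force: 39.8
```

Request:
{"name": "drive_tool", "arguments": {"steps": [[0,0,0,0,0,0.6,0.1],[0,0,0,0,0,0.8,0.1],[0,0,0,0,0,0.8,0.1],[0,0,0,0,0,0.8,0.1]]}}

```text
time_s: 5.55
tool_pos: [490.4, -300.7, 164.1]
tcp_rot: [-0.0, 0.989, 0.145, -0.0]
ft_force: [0.5, 0.1, -1.5]
grip_width: 0.225
grasp_force: 39.8
```

Request:
{"name": "drive_tool", "arguments": {"steps": [[0,0,-0.31,0.123,0.923,0,0.1],[0,0,-0.31,0.123,0.923,0,0.1],[0,0,-0.31,0.123,0.923,0,0.1],[0,0,-0.31,0.123,0.923,0,0.1],[0,0,-0.31,0.123,0.923,0,0.1]]}}

```text
time_s: 6.05
tool_pos: [505.8, -184.5, 163.3]
tcp_rot: [-0.0, 0.998, 0.067, -0.0]
ft_force: [0.5, -0.9, -1.9]
grip_width: 0.227
grasp_force: 39.8
```

Request:
{"name": "drive_tool", "arguments": {"steps": [[0,0,-0.31,0.123,0.923,0,0.1],[0,0,-0.31,0.123,0.923,0,0.1],[0,0,-0.31,0.123,0.923,0,0.1],[0,0,-0.31,0.123,0.923,0,0.1],[0,0,-0.31,0.123,0.923,0,0.1]]}}

```text
time_s: 6.55
tool_pos: [521.2, -69.1, 163.3]
tcp_rot: [-0.0, 1.0, -0.01, -0.0]
ft_force: [0.5, -0.4, -1.4]
grip_width: 0.22
grasp_force: 39.8
```

Request:
{"name": "drive_tool", "arguments": {"steps": [[0,0,-0.31,0.123,0.923,0,0.1],[0,0,-0.31,0.123,0.923,0,0.1],[0,0,0,0,0,0,0.1],[0,0,0,0,0,0,0.1]]}}

```text
time_s: 6.95
tool_pos: [527.4, -24.1, 163.4]
tcp_rot: [0.0, 0.999, -0.04, -0.0]
ft_force: [-0.1, 0.0, -0.8]
grip_width: 0.228
grasp_force: 39.8
```

```bash
python3 - <<'E'
from h import *
import cv2
s=state();print(s["tool_pos"],s["tcp_rot"])
c=calibration("wrist");np.savez("w2.npz",**c)
w=capture("wrist")[:,:,::-1]
t=capture("top")[:,:,::-1]
cv2.imwrite("pics/w2.png",w);cv2.imwrite("pics/t2.png",t)
a=cv2.resize(w[150:400,160:480],(800,600))
cv2.imwrite("pics/w2c.png",w)
print(proj(c,[527.4,-24,47]))
E
```

```text
[527.36495482 -24.09935489 163.44511116] [ 8.13950816e-05  9.99203408e-01 -3.99056945e-02 -2.81450006e-04]
[314.56441664 237.54940437]
```

View pics/w2.png

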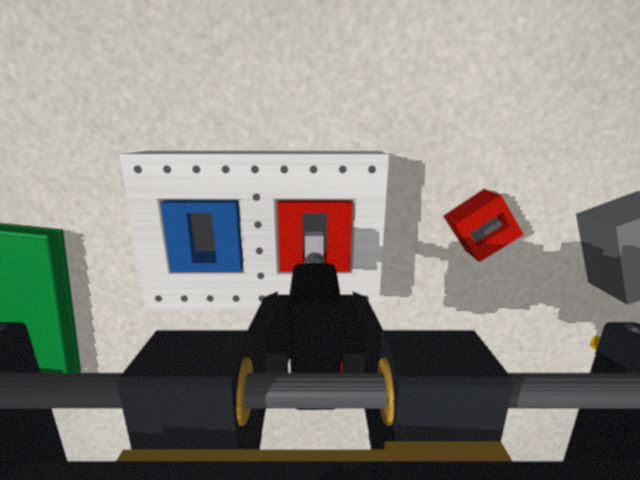

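The wrist view shows the foot at columns 304–324, centred over the red plug's slot at columns 302–327. The block's edges are square with the gripper. I'll descend in small steps and watch the force.

Request:
{"name": "drive_tool", "arguments": {"steps": [[0,0,0,0,0,-0.8,0.1],[0,0,0,0,0,-0.6,0.1],[0,0,0,0,0,-0.25,0.1],[0,0,0,0,0,-0.2,0.1]]}}

```text
time_s: 7.45
tool_pos: [527.5, -24.6, 117.2]
tcp_rot: [0.0, 0.999, -0.041, -0.0]
ft_force: [1.0, 0.2, -1.9]
grip_width: 0.222
grasp_force: 39.8
```

```bash
python3 - <<'E'
from h import *
import cv2
w=capture("wrist")[:,:,::-1]
cv2.imwrite("pics/w3.png",cv2.resize(w[170:320,220:420],(800,600),interpolation=cv2.INTER_CUBIC))
E
```

```text
(no output)
```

View pics/w3.png

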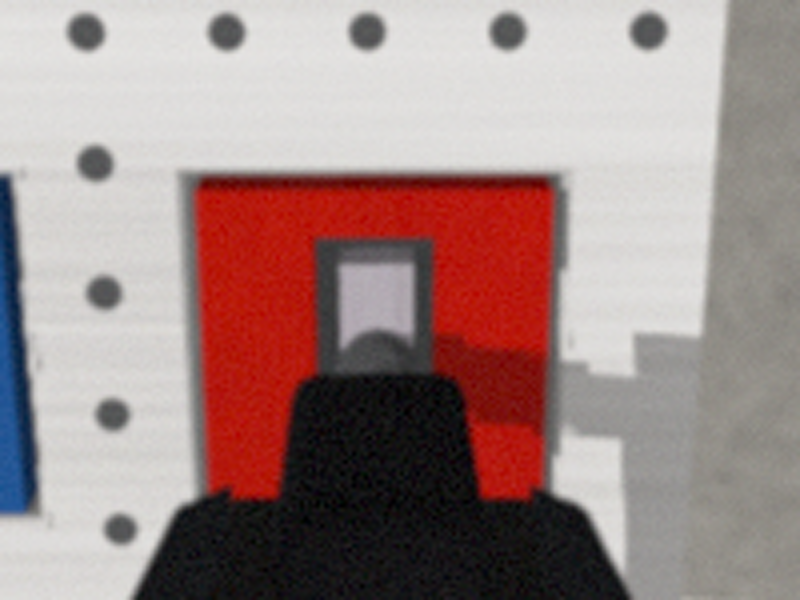

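The foot is just inside the slot, with even side gaps and no force. I'll go down another 22 mm, then turn by a quarter.

Request:
{"name": "drive_tool", "arguments": {"steps": [[0,0,0,0,0,-0.3,0.1],[0,0,0,0,0,-0.3,0.1],[0,0,0,0,0,-0.28,0.1],[0,0,0,0,0,0,0.1]]}}

```text
time_s: 7.9
tool_pos: [527.0, -23.9, 94.5]
tcp_rot: [-0.0, 0.999, -0.041, -0.001]
ft_force: [-0.1, -0.2, -1.0]
grip_width: 0.222
grasp_force: 39.8
```

Request:
{"name": "drive_tool", "arguments": {"steps": [[0,0,0.4,0,0,0,0.1],[0,0,0.6,0,0,0,0.1],[0,0,0.7,0,0,0,0.1],[0,0,0.8,0,0,0,0.1],[0,0,0.8,0,0,0,0.1]]}}

```text
time_s: 8.4
tool_pos: [527.7, -24.0, 95.7]
tcp_rot: [0.0, 0.992, 0.126, 0.0]
ft_force: [0.3, -0.1, -0.5]
grip_width: 0.224
grasp_force: 39.8
```

Request:
{"name": "drive_tool", "arguments": {"steps": [[0,0,0.8,0,0,0,0.1],[0,0,0.8,0,0,0,0.1],[0,0,0.8,0,0,0,0.1],[0,0,0.8,0,0,0,0.1],[0,0,0.8,0,0,0,0.1]]}}

```text
time_s: 8.9
tool_pos: [527.7, -24.0, 95.7]
tcp_rot: [0.0, 0.947, 0.32, 0.0]
ft_force: [0.5, -0.4, -1.9]
grip_width: 0.22
grasp_force: 39.8
```

Request:
{"name": "drive_tool", "arguments": {"steps": [[0,0,0.8,0,0,0,0.1],[0,0,0.8,0,0,0,0.1],[0,0,0.8,0,0,0,0.1],[0,0,0.8,0,0,0,0.1],[0,0,0.8,0,0,0,0.1]]}}

```text
time_s: 9.4
tool_pos: [527.7, -24.0, 95.7]
tcp_rot: [0.0, 0.865, 0.502, 0.0]
ft_force: [0.3, 0.5, -0.8]
grip_width: 0.225
grasp_force: 39.8
```

Request:
{"name": "drive_tool", "arguments": {"steps": [[0,0,0.8,0,0,0,0.1],[0,0,0.8,0,0,0,0.1],[0,0,0.8,0,0,0,0.1],[0,0,0.8,0,0,0,0.1],[0,0,0,0,0,0,0.1]]}}

```text
time_s: 9.9
tool_pos: [527.6, -24.0, 95.6]
tcp_rot: [0.0, 0.775, 0.633, 0.0]
ft_force: [0.2, -0.6, -0.6]
grip_width: 0.224
grasp_force: 39.8
```

Request:
{"name": "drive_tool", "arguments": {"steps": [[0,0,0.6,0,0,0,0.1],[0,0,0.6,0,0,0,0.1],[0,0,0,0,0,0.2,0.1],[0,0,0,0,0,0.15,0.1],[0,0,0,0,0,0.15,0.1]]}}

```text
time_s: 10.4
tool_pos: [527.6, -24.0, 108.4]
tcp_rot: [0.0, 0.736, 0.677, 0.0]
ft_force: [-0.8, 0.2, -3.4]
grip_width: 0.222
grasp_force: 39.8
```

Request:
{"name": "drive_tool", "arguments": {"steps": [[0,0,0,0,0,0.2,0.1],[0,0,0,0,0,0.2,0.1],[0,0,0,0,0,0.2,0.1],[0,0,0,0,0,0.3,0.1],[0,0,0,0,0,0.3,0.1]]}}

```text
time_s: 10.9
tool_pos: [527.5, -24.0, 138.6]
tcp_rot: [-0.0, 0.736, 0.677, 0.0]
ft_force: [-0.6, -0.2, -2.6]
grip_width: 0.224
grasp_force: 39.8
```

Request:
{"name": "drive_tool", "arguments": {"steps": [[0,0,0,0,0,0.3,0.1],[0,0,0,0,0,0.3,0.1],[0,0,0,0,0,0.4,0.1],[0,0,0,0,0,0.4,0.1],[0,0,0,0,0,0.2,0.1]]}}

```text
time_s: 11.4
tool_pos: [527.8, -24.1, 179.3]
tcp_rot: [0.001, 0.736, 0.678, 0.0]
ft_force: [-0.5, 0.3, -2.9]
grip_width: 0.22
grasp_force: 39.8
```

```bash
python3 - <<'E'
from h import *
import cv2
s=state();print(s["tool_pos"],s["ft_force"],s["moment"])
w=capture("wrist")[:,:,::-1]; t=capture("top")[:,:,::-1]; sc=capture("scene")[:,:,::-1]
cv2.imwrite("pics/v4.png",np.hstack([cv2.resize(w,(400,300)),cv2.resize(sc[180:330,200:400],(400,300))]))
E
```

```text
[527.83776487 -24.09099838 179.27342055] [-0.51046694  0.31239947 -2.94908322] [-0.10136007  0.08280109 -0.02036214]
```

View pics/v4.png

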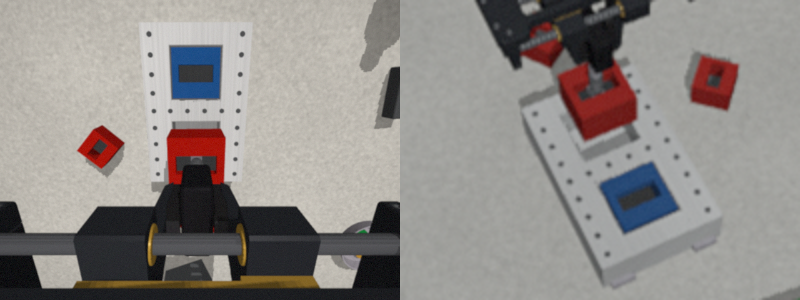

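The plug hangs upright on the puller, clear of the fixture, and the blue plug hasn't moved. I'll carry it to the tray at moderate speed.

Request:
{"name": "drive_tool", "arguments": {"steps": [[0,0,0,-0.03,0.2,0,0.1],[0,0,0,-0.06,0.4,0,0.1],[0,0,0,-0.1,0.6,0,0.1],[0,0,0,-0.11,0.7,0,0.1],[0,0,0,-0.11,0.7,0,0.1]]}}

```text
time_s: 12.05
tool_pos: [516.7, 42.8, 177.8]
tcp_rot: [-0.0, 0.735, 0.678, -0.0]
ft_force: [-0.7, -0.5, -2.4]
grip_width: 0.227
grasp_force: 39.8
```

Request:
{"name": "drive_tool", "arguments": {"steps": [[0,0,0,-0.11,0.7,0,0.1],[0,0,0,-0.11,0.7,0,0.1],[0,0,0,-0.11,0.7,0,0.1],[0,0,0,-0.11,0.7,0,0.1],[0,0,0,-0.11,0.7,0,0.1]]}}

```text
time_s: 12.55
tool_pos: [502.8, 130.4, 177.9]
tcp_rot: [-0.0, 0.735, 0.678, -0.0]
ft_force: [-0.2, -0.0, -3.0]
grip_width: 0.226
grasp_force: 39.8
```

Request:
{"name": "drive_tool", "arguments": {"steps": [[0,0,0,-0.11,0.7,0,0.1],[0,0,0,-0.11,0.7,0,0.1],[0,0,0,-0.11,0.7,0,0.1],[0,0,0,-0.11,0.7,0,0.1],[0,0,0,-0.11,0.7,0,0.1]]}}

```text
time_s: 13.05
tool_pos: [488.8, 217.8, 177.8]
tcp_rot: [-0.0, 0.735, 0.678, -0.0]
ft_force: [0.0, 0.1, -2.9]
grip_width: 0.227
grasp_force: 39.8
```

Request:
{"name": "drive_tool", "arguments": {"steps": [[0,0,0,-0.11,0.7,0,0.1],[0,0,0,-0.11,0.7,0,0.1],[0,0,0,-0.11,0.7,0,0.1],[0,0,0,-0.11,0.7,0,0.1],[0,0,0,-0.11,0.6,0,0.1]]}}

```text
time_s: 13.55
tool_pos: [474.9, 302.8, 177.8]
tcp_rot: [-0.0, 0.735, 0.678, -0.0]
ft_force: [1.0, -0.9, -3.8]
grip_width: 0.221
grasp_force: 39.8
```

Request:
{"name": "drive_tool", "arguments": {"steps": [[0,0,0,-0.05,0.3,0,0.1],[0,0,0,0,0,0,0.1],[0,0,0,0,0,-0.6,0.1],[0,0,0,0,0,-0.6,0.1]]}}

```text
time_s: 13.95
tool_pos: [475.0, 308.1, 147.8]
tcp_rot: [0.0, 0.736, 0.677, 0.0]
ft_force: [-0.4, 0.3, -2.6]
grip_width: 0.223
grasp_force: 39.8
```

Request:
{"name": "drive_tool", "arguments": {"steps": [[0,0,0,0,-0.28,-0.4,0.1],[0,0,0,0,0,-0.4,0.1],[0,0,0,0,0,-0.4,0.1],[0,0,0,0,0,-0.3,0.1],[0,0,0,0,0,-0.15,0.1]]}}

```text
time_s: 14.45
tool_pos: [474.6, 301.4, 106.0]
tcp_rot: [-0.0, 0.736, 0.678, -0.0]
ft_force: [0.3, -0.8, -2.5]
grip_width: 0.224
grasp_force: 39.8
```

Request:
{"name": "drive_tool", "arguments": {"steps": [[0,0,0,0,0,-0.15,0.1],[0,0,0,0,0,-0.1,0.1],[0,0,0,0,0,-0.1,0.1],[0,0,0,0,0,-0.1,0.1]]}}

```text
time_s: 14.85
tool_pos: [474.9, 301.6, 95.6]
tcp_rot: [0.0, 0.735, 0.678, 0.0]
ft_force: [0.6, -0.5, -1.7]
grip_width: 0.225
grasp_force: 39.8
```

Request:
{"name": "drive_tool", "arguments": {"steps": [[0,0,0,0,0,-0.1,0.1],[0,0,0,0,0,-0.08,0.1],[0,0,0,0,0,-0.04,0.1],[0,0,0,0,0,0,0.1]]}}

```text
time_s: 15.25
tool_pos: [474.7, 301.5, 89.8]
tcp_rot: [-0.0, 0.735, 0.678, -0.0]
ft_force: [0.8, -1.2, -1.3]
grip_width: 0.224
grasp_force: 39.8
```

Request:
{"name": "drive_tool", "arguments": {"steps": [[0,0,0,0,0,-0.02,0.1],[0,0,0,0,0,-0.02,0.1],[0,0,0,0,0,-0.02,0.1],[0,0,0,0,0,0,0.1]]}}

```text
time_s: 15.65
tool_pos: [474.9, 301.6, 88.9]
tcp_rot: [0.0, 0.735, 0.678, 0.0]
ft_force: [-1.4, -0.4, 4.1]
grip_width: 0.226
grasp_force: 39.8
```

The foot rests on the cavity floor with about 4 N upward. I'll release and go straight up.

Request:
{"name": "drive_tool", "arguments": {"steps": [[0,0,0,0,0,0,0.3],[0,0,0,0,0,0,0.45],[0,0,0,0,0,0,0.6],[0,0,0,0,0,0,0.7],[0,0,0,0,0,0,0.7]]}}

```text
time_s: 16.15
tool_pos: [474.7, 301.5, 88.4]
tcp_rot: [-0.0, 0.736, 0.678, -0.0]
ft_force: [-1.6, -0.1, 0.2]
grip_width: 0.644
grasp_force: 0.0
```

Request:
{"name": "drive_tool", "arguments": {"steps": [[0,0,0,0,0,0.5,0.7],[0,0,0,0,0,1,0.7],[0,0,0,0,0,1,0.7],[0,0,0,0,0,1,0.7],[0,0,0,0,0,0.5,0.7]]}}

```text
time_s: 16.65
tool_pos: [475.4, 301.8, 191.4]
tcp_rot: [0.001, 0.735, 0.678, 0.002]
ft_force: [0.2, -0.6, 0.7]
grip_width: 0.696
grasp_force: 0.0
```

```bash
python3 - <<'E'
from h import *
import cv2
print(state()["tool_pos"])
w=capture("wrist")[:,:,::-1]; sc=capture("scene")[:,:,::-1]
cv2.imwrite("pics/v5.png",np.hstack([cv2.resize(w,(400,300)),cv2.resize(sc[230:440,240:520],(400,300))]))
E
```

```text
[475.36129459 301.77578137 191.44154615]
```

View pics/v5.png

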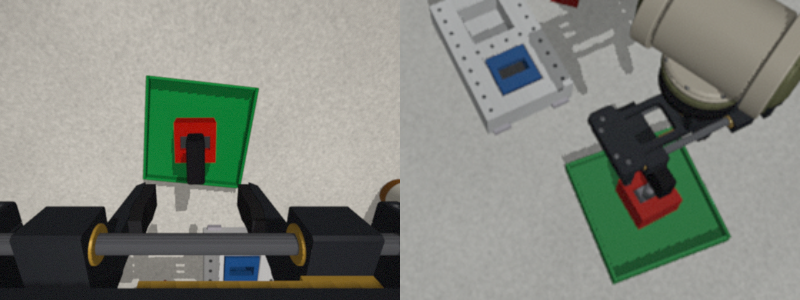

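The red plug sits flat near the tray centre with the puller standing upright and locked across the slot. The gripper is clear and the blue plug is in place, so I'll hand in.

```bash
python3 -c "
from cell import *
print(job_done())"
```

```text
the job is handed in; nothing more can be done
None
```

The job is handed in: the red plug sits flat in the green tray with the puller left standing locked in it, and the blue plug is still in its pocket; the hand-in returned no verdict.

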